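# Swap the battery packs in the bench charging dock

## Robot

A 6-joint arm with a two-finger parallel gripper is mounted at the origin on the work surface. World frame = base frame: x ahead of the robot, y to its left, z up, the work surface at z = 0. Lengths are in m, angles in degrees, forces in N, time in s.
With the tool pointing down it reaches from about 0.3 to 0.75 m from the base axis. Payload 8.5 kg.
Tool frame: the origin (TCP) lies midway between the tips of the shut fingers; the grasp point (between the pads) lies 19 mm behind it; z points along the fingers, y is the line along which they close (so a half turn about z gives the same grasp; the last joint's range is limited). The gripper opens to 85 mm and grips with 20 to 120 N. Pads are 22 mm wide; open, the fingers measure 114 mm over their backs; the gripper's body (76 mm by 85 mm) begins 54 mm behind the grasp point. The pads swing forward as they close: fully open they stand 13 mm farther back than shut.
Start: joints at [54.929, 21.807, 74.336, -0, 83.858, -12.336], TCP at [0.213, 0.507, 0.231] pointing down, gripper open.
Joint ranges: [-178.18, 178.18], [-50.72, 133.34], [12.68, 142.11], [-81.47, 261.47], [9.98, 163.14], [-165.26, 165.26]. Speed limits (degrees/s): [136.94, 136.94, 180, 180, 180, 180].

## Interface

Orientations are given as a 3x3 rotation matrix whose columns are the frame's x, y, z axes.
In Python, from rig import observe, optics, order, spotter gives the robot as it stands.
- The arm moves only by the tool move_arm, never from a script. Its argument "series" is text: rows parted by semicolons, each of 5 numbers parted by spaces: the shift along the tool's x, y, z in cm, then the turn about the tool's z in degrees, then the opening, from -1 (shut) to 1 (fully open). A call has 1 to 8 rows; each row is the pose to reach, as a shift and turn from the pose commanded when the call began, along the tool's axes at that moment; what a row does not reach only later rows make up. A row lasts 1/8 s, in which the tool goes at most 62.5 mm and 10.7 degrees, less where a joint would pass 70% of its speed; a pose out of reach is approached as far as the arm can. A call with a gripper value outside its range is refused whole. The fingers move at their own pace and stop on an object; "force" is the grip in N (left out, the last holds). Time passes only in rows, so rows that repeat a pose let the fingers close. It gives the time, the measured TCP pose, the force, the opening and the grip force at its end, in the units of the state.
- observe(): the state, without advancing time (a new reading comes with each control period).
- optics.get_image(name): name is "scene" or "side" or "wrist"; returns a dict with "pixels" (384x512x3 uint8, blue, green, red), "camera_matrix" (3x3 intrinsics, pixels), "rvec" (rotation vector, rad) and "tvec" (3), from world to camera coordinates, as OpenCV has them. Camera axes: x right, y down, z forward; pixel columns grow to the right and rows downward; lengths in m; the calibration is good to about 2 mm. A picture is of the moment at which its call begins. There is no depth.
- order.close_job(): hands the job in; it is judged then, once.
Trained networks look in the newest picture that a camera, given by its name, has taken for a name from the list of things; names that differ only in an ending like _2 or _b are one class to them, and where a whole thing is asked for, a point or a joint stands for the part that bears it (a point fixed in the world has none). Each returns a list of dicts, best first, with "score" (0 to 1); they miss things now and then, are a little off and sometimes report something else, mostly with a low value. They report only what shows in the picture. A call takes as long as a camera call. They do not tell look-alikes from the thing itself.
- spotter.find_in(thing, camera): "point" ([x, y, z] in m, in world coordinates, good to about 4 mm: the middle of the surface that is visible of it).
- spotter.cut_out(thing, camera): "pixels" (384x512 bool, what is visible of it).
- spotter.mark_of(thing, camera): "point" ([x, y, z] in m, in world coordinates, good to about 4 mm: a listed point, or the origin of a listed thing).
The state is a dict: "time_s": time; "q": joint angles; "qvel": joint speeds; "joint_efforts": joint torques, N m; "position": TCP position; "tool_rot": TCP orientation; "ft_force": force on the tool from outside, world axes, zero at the start; "wrist_torque": the same for the moment, N m; "grip_width": finger opening in m; "gripper_force": force on a finger pad.
Only numpy, scipy, OpenCV 4.12 (cv2) and the standard library are available. Lean on these libraries where they do the work, as an engineer would, in place of code of your own. Each camera call takes 0.05 s, during which the arm holds its last target. There are 200 camera calls.

## Task

Throw the isolator handle to off before disturbing any pack in the charging dock; with it off, take the charged packs out of the dock and lay them flat in the metal tray, and slide every flat pack lying on the bench fully home into a dock bay of its own. When the dock is loaded, throw the handle back on, with all the packs left where they belong and the screwdriver and jar beside the dock left alone.

Things in the scene. Friction and masses are not known exactly. Their poses are not given: they have to be found in the camera images.
- dock: Fixed grey dock 336 (y) x 62 (x), back wall 30 high (all mm). Origin: bench level, middle of mouth edge; x points into the bays, away from you. 4 bays, 80 pitch, open in front and along the top middle: floor 4 above bench, 49 wide, 13 high under roof strips (tops at 21), 44 deep to the stop, sides rounded. A home pack stands 36 out, on a tongue 34 wide level with the floor: grip it there.
- handle (a joint): Isolator handle: 0 = off (leaning to the isolator's -x), 1.2 = on (leaning to +x, where it starts). Upright at 0.6; the weighted handle drops to whichever side it has been pushed past upright (by 0.15 rad or more) and stays there. About 2 N at the grip moves it.
- handle_grip (a point): Centre of the black cross-bar grip at the end of the handle (bar 44 mm long along the isolator's y, 16 mm thick, on a 10 mm thick stem), 62 mm from the hinge axis.
- isolator: Fixed grey isolator box, 110 (x) x 70 (y) x 40 mm high, beside the dock (either side). Origin: centre of its underside on the bench. The handle's hinge axis is its y axis, 46 mm above the bench over the origin; the bar is 108 mm above the bench when upright and 97 mm at off or on.
- tray: Fixed open aluminium tray, 200 (x) x 134 (y) x 16 mm high, walls 4 mm, floor 4 mm thick, at the other side of the dock from the isolator. Origin: centre of its underside. Room for two packs laid end to end along its x axis.
- bay0 (a point): Bay 0 of the dock (0 is the most -y, 3 the most +y): the point on the bay floor where the origin of a pack lies when the pack is fully home (4 mm inside the mouth). Axes as the dock's: x points into the bay.
- bay1 (a point): Bay 1 of the dock (0 is the most -y, 3 the most +y): the point on the bay floor where the origin of a pack lies when the pack is fully home (4 mm inside the mouth). Axes as the dock's: x points into the bay.
- bay2 (a point): Bay 2 of the dock (0 is the most -y, 3 the most +y): the point on the bay floor where the origin of a pack lies when the pack is fully home (4 mm inside the mouth). Axes as the dock's: x points into the bay.
- bay3 (a point): Bay 3 of the dock (0 is the most -y, 3 the most +y): the point on the bay floor where the origin of a pack lies when the pack is fully home (4 mm inside the mouth). Axes as the dock's: x points into the bay.
- fresh0: Flat pack lying on the bench in front of the dock (may be absent): black, grey label on top, 80 (x) x 46 (y) x 10 mm (z), about 60 g. Origin: centre of its underside. Either end may go in first; any free bay will do.
- fresh1: Flat pack lying on the bench in front of the dock (may be absent): black, grey label on top, 80 (x) x 46 (y) x 10 mm (z), about 60 g. Origin: centre of its underside. Either end may go in first; any free bay will do.
- fresh2: Flat pack lying on the bench in front of the dock (may be absent): black, grey label on top, 80 (x) x 46 (y) x 10 mm (z), about 60 g. Origin: centre of its underside. Either end may go in first; any free bay will do.
- fresh3: Flat pack lying on the bench in front of the dock (may be absent): black, grey label on top, 80 (x) x 46 (y) x 10 mm (z), about 60 g. Origin: centre of its underside. Either end may go in first; any free bay will do.
- done0: Charged pack sitting home in bay 0 at the start (may be absent); the same kind of pack: 80 (x) x 46 (y) x 10 mm. Origin: centre of its underside.
- done1: Charged pack sitting home in bay 1 at the start (may be absent); the same kind of pack: 80 (x) x 46 (y) x 10 mm. Origin: centre of its underside.
- done2: Charged pack sitting home in bay 2 at the start (may be absent); the same kind of pack: 80 (x) x 46 (y) x 10 mm. Origin: centre of its underside.
- done3: Charged pack sitting home in bay 3 at the start (may be absent); the same kind of pack: 80 (x) x 46 (y) x 10 mm. Origin: centre of its underside.
- driver: Bystander: screwdriver 150 mm long lying at the far right, beyond tray or isolator. Origin at its underside, handle to its -x.
- flux: Bystander: closed jar, 44 mm across, 90 mm high, standing at the far left, beyond tray or isolator. Origin: centre of its underside.
Not all that is in view belongs to the job. Leave any orange look-alike of the fresh0 alone.

How it is judged:
By the outcome, as a careful person would: the job done as asked, in the order asked, and still so for the second after the job is handed in, with the robot touching nothing.
Of done0, done1, done2, done3 only 1 to 2 are there at a start; the rules pass over those that are not, and their reading is None.
Of fresh0, fresh1, fresh2, fresh3 only 3 to 4 are there at a start; the rules pass over those that are not, and their reading is None.
At some moment in a run one of fresh0, fresh1, fresh2, fresh3 may be knocked a few centimetres aside while the robot is not near it.
Once in a run the grip may slacken for a moment while it holds something.
It also fails if it takes over 210 s, if anything falls off the work surface, if the arm or the gripper's body presses on something with over 40 N, if the wrist force passes 120 N, or if a joint passes its speed limit or range.

## Working session

There is one attempt and no reset: what is moved stays moved. The work goes in short steps, Python scripts to look and compute and a tool call to move; the robot and the scene stay as the last step left them, time stands still between calls to the robot, and variables do not carry over. Pictures are saved under pics/ and viewed, at most 14 in all, crops included, and the job is handed in when it is done.

Besides the shell and the picture viewer there is one more tool, called after "Call:" in YAML: its name, and indented under it one key for each argument. move_arm: Moves the arm, as the interface text tells. Its arguments: {"type":"object","properties":{"series":{"type":"string"},"force":{"type":"number"}},"required":["series"]}

```bash
ls; mkdir -p pics
python3 - <<'E'
from rig import observe, optics, order, spotter
import cv2
s=observe(); print(s['time_s'],s['position'],s['tool_rot'])
for c in ['scene','side']:
    cv2.imwrite(f'pics/{c}0.png',optics.get_image(c)['pixels'])
    for t in ['dock','isolator','handle_grip','tray','bay0','bay1','bay2','bay3','driver','flux','fresh0','done0']:
        for r in spotter.mark_of(t,c)[:8]: print(c,t,[round(float(v),3) for v in r['point']],round(r['score'],2))
E
```

```text
pics
0.0 [0.21238378 0.5070207  0.23069806] [[-9.22290956e-01  3.86495378e-01 -8.45448797e-04]
 [ 3.86496179e-01  9.22290207e-01 -1.21587706e-03]
 [ 3.09818280e-04 -1.44815515e-03 -9.99998903e-01]]
scene dock [0.654, -0.012, 0.002] 0.92
scene dock [0.665, 0.03, 0.005] 0.69
scene isolator [0.508, -0.338, 0.0] 0.58
scene handle_grip [0.549, -0.335, 0.098] 0.63
scene tray [0.533, 0.341, -0.004] 0.91
scene bay0 [0.653, -0.056, 0.003] 0.78
scene bay0 [0.658, 0.023, 0.005] 0.78
scene bay0 [0.669, 0.105, 0.004] 0.77
scene bay0 [0.642, -0.131, 0.003] 0.59
scene bay1 [0.653, -0.056, 0.003] 0.78
scene bay1 [0.658, 0.023, 0.005] 0.78
scene bay1 [0.669, 0.105, 0.004] 0.77
scene bay1 [0.642, -0.131, 0.003] 0.59
scene bay2 [0.653, -0.056, 0.003] 0.78
scene bay2 [0.658, 0.023, 0.005] 0.78
scene bay2 [0.669, 0.105, 0.004] 0.77
scene bay2 [0.642, -0.131, 0.003] 0.59
scene bay3 [0.653, -0.056, 0.003] 0.78
scene bay3 [0.658, 0.023, 0.005] 0.78
scene bay3 [0.669, 0.105, 0.004] 0.77
scene bay3 [0.642, -0.131, 0.003] 0.59
scene driver [0.692, -0.308, -0.005] 0.89
scene flux [0.684, 0.29, 0.001] 0.66
scene
[... 1039 characters left out ...]
5
side bay2 [0.642, -0.139, 0.002] 0.57
side bay3 [0.672, 0.105, 0.005] 0.82
side bay3 [0.654, -0.051, 0.003] 0.68
side bay3 [0.664, 0.029, 0.005] 0.65
side bay3 [0.642, -0.139, 0.002] 0.57
side driver [0.692, -0.305, -0.002] 0.83
side driver [0.452, -0.068, -0.002] 0.67
side driver [0.641, -0.135, 0.005] 0.52
side flux [0.682, 0.295, 0.001] 0.59
side fresh0 [0.32, -0.138, -0.003] 0.91
side fresh0 [0.396, -0.437, -0.004] 0.81
side fresh0 [0.458, -0.183, 0.001] 0.68
side fresh0 [0.376, -0.308, 0.002] 0.68
side fresh0 [0.445, 0.058, 0.003] 0.62
side fresh0 [0.45, -0.07, -0.003] 0.6
side fresh0 [0.471, 0.193, 0.0] 0.46
side done0 [0.643, -0.135, 0.006] 0.67
side done0 [0.656, 0.022, 0.005] 0.45
```

View pics/scene0.png

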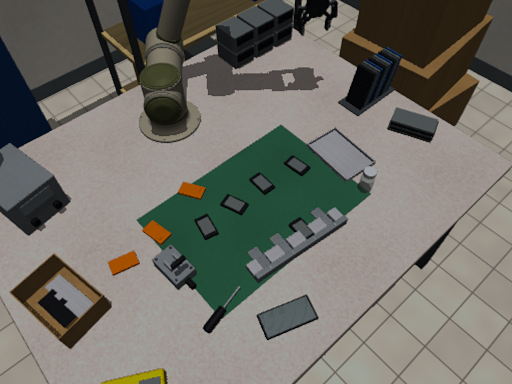

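View pics/side0.png

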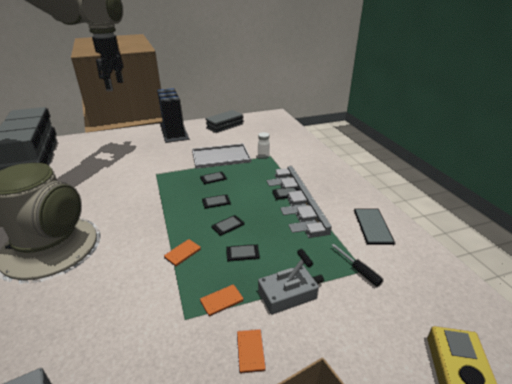

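The scene shows four black packs on the mat at about (297,165), (262,183), (235,204) and (206,226). One charged pack sits in the dock near (302,226). The isolator is at (175,265) with its handle leaning away from the robot, the tray is at (340,152), and there are three orange look-alikes. The side view agrees.

```bash
cat > h.py <<'E'
from rig import observe, optics, order, spotter
import numpy as np, cv2
def st(): 
    s=observe(); R=np.array(s['tool_rot']); p=np.array(s['position'])
    yaw=np.degrees(np.arctan2(R[1,1],R[0,1])); return s,p,R,yaw
def go(x,y,z,yaw):
    "print shift (cm, tool axes) and turn to put TCP at x,y,z with tool y axis at angle yaw"
    s,p,R,w=st(); d=R.T@(np.array([x,y,z])-p)*100
    print('to',np.round([x,y,z,yaw],4),'shift',np.round(d,2),'turn',round(w-yaw,1),'rows>=',round(max(np.linalg.norm(d)/6.25,abs(w-yaw)/10.7),1))
def ray(im,uv):
    R,_=cv2.Rodrigues(np.array(im['rvec'],float)); t=np.array(im['tvec'],float).ravel()
    K=np.array(im['camera_matrix'],float); u=cv2.undistortPoints(np.array(uv,float).reshape(-1,1,2),K,None).reshape(-1,2)
    d=np.c_[u,np.ones(len(u))]@R; return -R.T@t,d
def onplane(im,uv,z):
    c,d=ray(im,uv); return c+d*((z-c[2])/d[:,2])[:,None]
def proj(im,P):
    return cv2.projectPoints(np.array(P,float).reshape(-1,3),np.array(im['rvec'],float),np.array(im['tvec'],float),np.array(im['camera_matrix'],float),None)[0].reshape(-1,2)
E
echo
```

```text
(no output)
```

Call:
move_arm:
  series: "-5.8 -4.5 -1.5 -2 1; -11.5 -9 -3 -4 1; -17.3 -13.4 -4.5 -6 1; -23 -17.8 -6 -8 1; -28.8 -22.3 -7.5 -10 1; -34.6 -26.7 -9 -12 1; -40.3 -31.2 -10.5 -14 1; -46 -35.6 -12 -16 1"

```text
time_s: 2.3
position: [0.4546, 0.0792, 0.3329]
tool_rot: [[-0.993, 0.116, 0.001], [0.116, 0.993, 0.0], [-0.001, 0.0, -1.0]]
ft_force: [1.7, 1.3, 0.2]
grip_width: 0.0854
gripper_force: 0.0
```

Run:
```python
from h import *
s,p,R,w=st(); print(s['time_s'],p,w,s['q'])
go(.5,0,.35,83.3)
```

```text
2.3 [0.45455454 0.07923834 0.33290068] 83.32118625924038 [-4.86954319e+00  9.33595638e+00  7.52888362e+01  8.54350753e-03
  9.53415357e+01 -8.81899288e+01]
to [ 0.5   0.    0.35 83.3 ] shift [-5.44 -7.34 -1.71] turn 0.0 rows>= 1.5
```

Call:
move_arm:
  series: "-2.7 -3.7 -0.9 0 1; -5.4 -7.3 -1.7 0 1; -5.4 -7.3 -1.7 0 1; -5.4 -7.3 -1.7 0 1"

```text
time_s: 2.8
position: [0.4987, 0.0027, 0.3491]
tool_rot: [[-0.993, 0.117, -0.0], [0.117, 0.993, 0.0], [0.0, 0.0, -1.0]]
ft_force: [-0.2, -0.0, -0.7]
grip_width: 0.0853
gripper_force: 0.0
```

Run:
```python
from h import *
s,p,R,w=st(); print(s['time_s'],p,w)
im=optics.get_image('wrist'); cv2.imwrite('pics/w1.png',im['pixels'])
c,_=ray(im,[[256,192]]); print('cam',c,np.round(onplane(im,[[0,0],[511,0],[511,383],[0,383]],0),3)[:,:2])
for t in ['dock','fresh0','done0','bay0','isolator','handle_grip','tray']:
    for r in spotter.mark_of(t,'wrist'): print(t,np.round(r['point'],3),round(r['score'],2))
go(.5,-.34,.3,83.3)
```

```text
2.8 [0.49873007 0.00270702 0.34911952] 83.26406770468301
cam [0.42091525 0.01200891 0.49231879] [[ 0.272 -0.294]
 [ 0.347  0.345]
 [ 0.965  0.408]
 [ 0.857 -0.5  ]]
dock [ 0.658 -0.018 -0.001] 0.59
dock [ 0.679  0.286 -0.001] 0.21
fresh0 [ 0.316 -0.137  0.001] 0.92
fresh0 [ 0.372 -0.309  0.002] 0.88
fresh0 [ 0.452 -0.067  0.   ] 0.84
fresh0 [ 0.447  0.051 -0.001] 0.66
fresh0 [ 0.453 -0.183 -0.001] 0.65
fresh0 [0.465 0.188 0.006] 0.62
done0 [0.664 0.022 0.006] 0.94
bay0 [ 0.642 -0.134  0.003] 0.94
bay0 [ 0.651 -0.057  0.007] 0.89
bay0 [0.661 0.026 0.003] 0.84
bay0 [0.67  0.099 0.   ] 0.66
isolator [ 0.506 -0.333  0.002] 0.85
isolator [ 0.447  0.056 -0.   ] 0.34
tray [0.529 0.34  0.   ] 0.56
to [ 0.5  -0.34  0.3  83.3 ] shift [ -4.11 -34.03   4.94] turn 0.0 rows>= 5.5
```

View pics/w1.png

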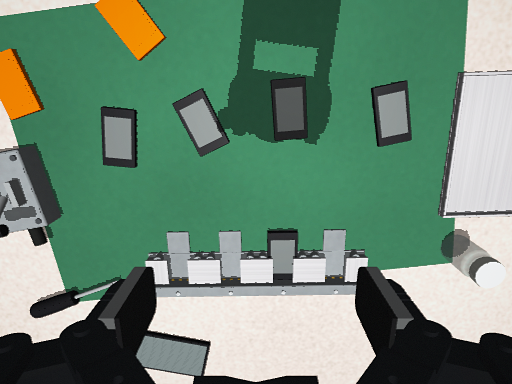

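The wrist view confirms one charged pack, in bay 2 at (283,250), with tongues of the empty bays at x = 178, 230 and 335. The four black packs lie at (119,137), (201,122), (289,109) and (392,113), and the isolator is at the left edge.

Call:
move_arm:
  series: "-0.7 -5.7 0.8 0 -1; -1.4 -11.4 1.6 0 -1; -2.1 -17 2.5 0 -1; -2.8 -22.7 3.3 0 -1; -3.5 -28.4 4.1 0 -1; -4.1 -34 4.9 0 -1; -4.1 -34 4.9 0 -1; -4.1 -34 4.9 0 -1"

```text
time_s: 4.2
position: [0.4999, -0.3396, 0.3003]
tool_rot: [[-0.993, 0.117, 0.0], [0.117, 0.993, 0.0], [-0.0, 0.0, -1.0]]
ft_force: [-0.8, -0.3, 0.5]
grip_width: -0.0002
gripper_force: 0.0
```

Run:
```python
from h import *
s,p,R,w=st(); print(s['time_s'],p,w,s['q'])
im=optics.get_image('wrist'); cv2.imwrite('pics/w2.png',im['pixels'])
for t in ['isolator','handle_grip','driver']:
    for r in spotter.mark_of(t,'wrist'): print(t,np.round(r['point'],3),round(r['score'],2))
r=spotter.cut_out('isolator','wrist')[0]
m=r['pixels'].astype(np.uint8); 
P=onplane(im,np.argwhere(m)[:,::-1],.04)[:,:2].astype(np.float32); print(cv2.minAreaRect(P))
```

```text
4.2 [ 0.49993753 -0.33963661  0.30034697] 83.27234674949976 [-4.54078900e+01  2.55588271e+01  5.70147272e+01  1.64480400e-02
  9.74373429e+01 -1.28678109e+02]
handle_grip [ 0.539 -0.335  0.102] 0.91
driver [ 0.696 -0.306  0.003] 0.79
((0.5208213329315186, -0.33605897426605225), (0.13776874542236328, 0.07168851047754288), 4.20286226272583)
```

View pics/w2.png

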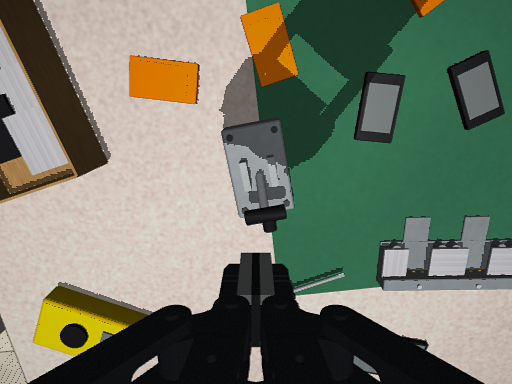

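The wrist view shows the isolator box with top corners near (222,130), (279,120), (294,210) and (238,218). The grip bar is at (265,215), on the far (on) side.

Run:
```python
from h import *
im=optics.get_image('wrist')
P=onplane(im,[[222,130],[279,120],[294,210],[238,218]],.04); print(np.round(P,4)[:,:2], P.mean(0))
v=P[3]-P[0]+P[2]-P[1]; a=np.degrees(np.arctan2(v[1],v[0])); print('yaw',a)
B=onplane(im,[[246,215],[286,212]],.097); print(B, B.mean(0))
c=P.mean(0)[:2]; u=np.array([np.cos(np.radians(a)),np.sin(np.radians(a))])
for d,z in [(.075,.2),(.075,.09),(-.005,.09)]:
    q=c+u*d; print(d); go(*q,z,90+a if abs(a)<45 else 90)
```

```text
[[ 0.4578 -0.3727]
 [ 0.4543 -0.3066]
 [ 0.5642 -0.2986]
 [ 0.5666 -0.3686]] [ 0.51074187 -0.33661833  0.04      ]
yaw 3.1627788076179364
[[ 0.54385798 -0.35422032  0.097     ]
 [ 0.5454499  -0.31160039  0.097     ]] [ 0.54465394 -0.33291035  0.097     ]
0.075
to [ 0.5856 -0.3325  0.2    93.1628] shift [-8.41  1.67 10.08] turn -9.8 rows>= 2.1
0.075
to [ 5.85600e-01 -3.32500e-01  9.00000e-02  9.31628e+01] shift [-8.41  1.67 21.08] turn -9.8 rows>= 3.6
-0.005
to [ 5.05700e-01 -3.36900e-01  9.00000e-02  9.31628e+01] shift [-0.52  0.31 21.08] turn -9.8 rows>= 3.4
```

Call:
move_arm:
  series: "-4.2 0.8 5 0 -1; -8.4 1.7 10 0 -1; -8.4 1.7 15 0 -1; -8.4 1.7 21 0 -1; -8.4 1.7 21 0 -1; -6.8 1.4 21 0 -1; -5.2 1.1 21 0 -1; -3.6 0.8 21 0 -1"

```text
time_s: 5.5
position: [0.5377, -0.3375, 0.0946]
tool_rot: [[-0.993, 0.117, 0.005], [0.117, 0.993, -0.005], [-0.006, -0.004, -1.0]]
ft_force: [0.6, -0.3, 0.7]
grip_width: -0.0001
gripper_force: 0.5
```

Call:
move_arm:
  series: "1.6 -0.3 0 0 -1; 3.2 -0.6 0 0 -1; 3.8 -0.7 0 0 -1; 3.8 -0.7 0 0 -1; 3.8 -0.7 -6 0 -1; 3.8 -0.7 -12 0 -1; 3.8 -0.7 -18 0 -1; 3.8 -0.7 -18 0 0.4"

```text
time_s: 6.5
position: [0.4995, -0.3396, 0.2762]
tool_rot: [[-0.993, 0.117, 0.008], [0.117, 0.993, -0.008], [-0.009, -0.007, -1.0]]
ft_force: [0.3, 0.3, -1.3]
grip_width: 0.0172
gripper_force: 0.0
```

Run:
```python
from h import *
s,p,R,w=st(); print(s['time_s'],p,w,s['q'],s['ft_force'],s['grip_width'])
for c in ['scene','side','wrist']:
    im=optics.get_image(c)
    for r in spotter.mark_of('handle_grip',c)[:2]: print(c,np.round(r['point'],3),round(r['score'],2))
go(.5,.0,.3,83.3)
```

```text
6.5 [ 0.49953535 -0.33959997  0.27621363] 83.30115659246752 [-4.54291884e+01  2.57012469e+01  6.06338859e+01  7.32598168e-03
  9.30197458e+01 -1.28731681e+02] [ 0.32527467  0.33900153 -1.32470308] 0.017159914075294273
scene [ 0.48  -0.343  0.104] 0.62
side [ 0.475 -0.339  0.094] 0.67
side [0.658 0.022 0.005] 0.39
wrist [ 0.474 -0.341  0.1  ] 0.91
to [ 0.5  0.   0.3 83.3] shift [ 3.76 33.66 -3.04] turn -0.0 rows>= 5.4
```

The handle is off: the grip reads x≈0.475 in all three views. Next I'll measure the dock closely.

Call:
move_arm:
  series: "0.6 5.6 -0.5 0 0.4; 1.2 11.2 -1 0 0.4; 1.8 16.8 -1.5 0 0.4; 2.5 22.4 -2 0 0.4; 3.1 28 -2.5 0 0.4; 3.8 33.7 -3 0 0.4; 3.8 33.7 -3 0 0.4; 3.8 33.7 -3 0 0.4"

```text
time_s: 7.8
position: [0.4997, 0.0, 0.2997]
tool_rot: [[-0.993, 0.117, -0.001], [0.117, 0.993, -0.0], [0.001, -0.0, -1.0]]
ft_force: [0.4, -0.3, -0.7]
grip_width: 0.06
gripper_force: 0.0
```

Run:
```python
from h import *
s,p,R,w=st(); print(s['time_s'],p,w,s['grip_width'])
im=optics.get_image('wrist'); np.save('pics/w3.npy',im,allow_pickle=True); 
I=im['pixels']
b=np.array([[.642,-.135,.004],[.653,-.055,.004],[.661,.026,.004],[.670,.104,.004]]); q=proj(im,b); print(q)
x0=max(0,int(q[:,0].min()-40)); x1=min(512,int(q[:,0].max()+40)); y0=int(q[:,1].min()-45); y1=min(384,int(q[:,1].max()+40)); print(x0,x1,y0,y1)
cr=I[y0:y1,x0:x1]; f=800/(x1-x0); print(f); cv2.imwrite('pics/w3c.png',cv2.resize(cr,None,fx=f,fy=f,interpolation=cv2.INTER_CUBIC))
```

```text
7.8 [4.99743188e-01 2.07591722e-05 2.99671665e-01] 83.28245468550092 0.05995479367209836
[[172.44700751 268.15899166]
 [229.47261109 269.11651514]
 [286.90649361 268.11551407]
 [342.36133461 267.96555957]]
132 382 222 309
3.2
```

View pics/w3c.png

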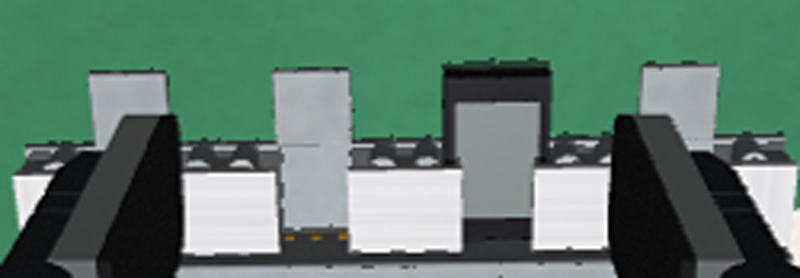

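The crop shows the tongue front corners at (90,72)-(166,72), (273,71)-(350,70) and (641,67)-(718,66). The charged pack's front edge runs (443,68)-(550,66), and the mouth line is at y≈145.

Run:
```python
from h import *
im=np.load('pics/w3.npy',allow_pickle=True).item()
def W(c,z): return onplane(im,(np.array(c,float)+.5)/3.2-.5+[132,222],z)[:,:2]
T=W([[90,72],[166,72],[273,71],[350,70],[641,67],[718,66]],.004); print(np.round(T,4))
c=np.array([(T[0]+T[1])/2,(T[2]+T[3])/2,(T[4]+T[5])/2]); i=np.array([0,1,3])
fy=np.polyfit(i,c[:,1],1); fx=np.polyfit(i,c[:,0],1); print(np.hypot(fy[0],fx[0]),'yaw y-axis',np.degrees(np.arctan2(fy[0],fx[0])))
print('bay tongues',[(round(np.polyval(fx,k),4),round(np.polyval(fy,k),4)) for k in range(4)])
print('mouth seam b1',W([[280,145],[350,145]],.004),'done front',W([[443,68],[550,66]],.014))
print('stop b1', W([[282,232],[345,230]],.004))
print('roof corners',W([[182,172],[350,168],[462,168],[534,168]],.021))
```

```text
[[ 0.6035 -0.1454]
 [ 0.6073 -0.1127]
 [ 0.6123 -0.0667]
 [ 0.6158 -0.0336]
 [ 0.6291  0.0914]
 [ 0.6326  0.1244]]
0.07944542639847574 yaw y-axis 83.87462396387764
bay tongues [(np.float64(0.6055), np.float64(-0.1291)), (np.float64(0.6139), np.float64(-0.0501)), (np.float64(0.6224), np.float64(0.0289)), (np.float64(0.6309), np.float64(0.1079))]
mouth seam b1 [[ 0.64792376 -0.06901833]
 [ 0.65156383 -0.0382856 ]] done front [[0.61504712 0.00649673]
 [0.61944359 0.05141866]]
stop b1 [[ 0.69157708 -0.07468046]
 [ 0.69391201 -0.04613151]]
roof corners [[ 0.64698842 -0.10960876]
 [ 0.65354888 -0.03786751]
 [ 0.65918654  0.00973245]
 [ 0.66281064  0.04033149]]
```

```bash
cat >> h.py <<'E'
A=np.radians(83.9-90); U=np.array([np.cos(A),np.sin(A)]); V=np.array([-np.sin(A),np.cos(A)])
T1=np.array([.6139,-.0501])   # front middle of tongue of bay 1 (dock x=-36)
def dock(k,x,y=0): return T1+V*(.08*(k-1)+y)+U*(x+.036)   # dock coordinates about bay k, x from mouth
E
python3 - <<'E'
from h import *
p=dock(2,-.020); go(*p,.10,83.9); go(*p,.001,83.9)
E
```

```text
to [6.383e-01 2.770e-02 1.000e-01 8.390e+01] shift [-13.44   4.45  19.95] turn -0.7 rows>= 3.9
to [6.383e-01 2.770e-02 1.000e-03 8.390e+01] shift [-13.45   4.45  29.85] turn -0.7 rows>= 5.3
```

Call:
move_arm:
  series: "-5 1.6 5 0 0.4; -9 3 11 -0.7 0.4; -13.4 4.4 16 -0.7 0.4; -13.4 4.4 20 -0.7 0.4; -13.4 4.4 24 -0.7 0.4; -13.4 4.4 27 -0.7 0.4; -13.4 4.4 29 -0.7 0.4; -13.4 4.4 29.8 -0.7 0.4"

```text
time_s: 8.85
position: [0.6375, 0.0267, 0.0006]
tool_rot: [[-0.994, 0.107, -0.003], [0.107, 0.994, 0.0], [0.003, -0.0, -1.0]]
ft_force: [0.3, 0.1, 0.6]
grip_width: 0.0599
gripper_force: 0.0
```

Call:
move_arm:
  series: "0 0 0 0 0.2; 0 0 0 0 0; 0 0 0 0 -0.2; 0 0 0 0 -0.2; 0 0 0 0 -0.2"
  force: 40

```text
time_s: 9.48
position: [0.6383, 0.0282, 0.003]
tool_rot: [[-0.994, 0.105, 0.001], [0.105, 0.994, -0.0], [-0.001, -0.0, -1.0]]
ft_force: [-0.8, -0.3, 5.9]
grip_width: 0.0448
gripper_force: 41.8
```

Call:
move_arm:
  series: "0.5 0 -0.2 0 -0.2; 2 0 -0.2 0 -0.2; 4 0 -0.2 0 -0.2; 6.5 0 -0.3 0 -0.2; 7.5 0 -4 0 -0.2; 7.5 0 -9 0 -0.2; 7.5 0 -14 0 -0.2; 7.5 0 -14 0 -0.2"

```text
time_s: 10.48
position: [0.5646, 0.0361, 0.1457]
tool_rot: [[-0.994, 0.105, 0.007], [0.105, 0.994, -0.001], [-0.007, -0.0, -1.0]]
ft_force: [-0.6, 0.7, -1.3]
grip_width: 0.0448
gripper_force: 46.7
```

Run:
```python
from h import *
s,p,R,w=st(); print(s['time_s'],p,w,s['grip_width'],s['gripper_force'],s['q'])
im=optics.get_image('wrist'); cv2.imwrite('pics/w4.png',im['pixels'])
go(.52,.338,.15,90)
```

```text
10.475 [0.56459578 0.03613474 0.14573231] 83.98077589090437 0.04480147935005991 46.65544331073761 [-8.32761574e+00  2.74720501e+01  7.99691331e+01  6.05720106e-03
  7.21502205e+01 -9.23102659e+01]
to [ 0.52   0.338  0.15  90.   ] shift [ 7.49 29.55 -0.69] turn -6.0 rows>= 4.9
```

View pics/w4.png

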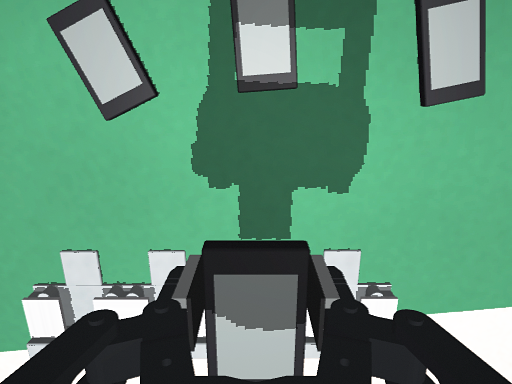

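The pack is held squarely, spanning (205-308, 240-380), and bay 2 is now empty.

Run:
```python
from h import *
im=optics.get_image('scene')
for r in spotter.cut_out('tray','scene')[:2]:
    P=onplane(im,np.argwhere(r['pixels'])[:,::-1],.014)[:,:2].astype(np.float32); print(cv2.minAreaRect(P),r['score'])
go(.509,.341,.15,84); go(.509,.341,.005,84)
```

```text
((0.5337034463882446, 0.33603182435035706), (0.14368711411952972, 0.20503902435302734), 85.0232925415039) 0.7
to [ 0.509  0.341  0.15  84.   ] shift [ 8.53 29.74 -0.87] turn -0.0 rows>= 5.0
to [5.09e-01 3.41e-01 5.00e-03 8.40e+01] shift [ 8.5  29.74 13.63] turn -0.0 rows>= 5.4
```

Call:
move_arm:
  series: "1.6 5.6 0 0 -0.2; 3.2 11.2 0 0 -0.2; 4.8 16.8 0 0 -0.2; 6.4 22.4 0 0 -0.2; 8.5 28 0 0 -0.2; 8.5 29.6 0 0 -0.2; 8.5 29.6 4 0 -0.2; 8.5 29.6 9 0 -0.2"

```text
time_s: 11.62
position: [0.5103, 0.3389, 0.0506]
tool_rot: [[-0.994, 0.105, 0.0], [0.105, 0.994, -0.0], [-0.0, -0.0, -1.0]]
ft_force: [0.9, -0.2, -0.7]
grip_width: 0.0447
gripper_force: 46.7
```

Call:
move_arm:
  series: "0 0 2.5 0 -0.2; 0 0 4 0 -0.2; 0 0 4.5 0 -0.2; 0 0 4.5 0 -0.2; 0 0 4.5 0 0.3; 0 0 4.5 0 0.3; 0 0 2 0 0.3; 0 0 -4 0 0.4"

```text
time_s: 12.62
position: [0.5089, 0.3389, 0.0915]
tool_rot: [[-0.994, 0.105, -0.005], [0.105, 0.994, -0.002], [0.004, -0.002, -1.0]]
ft_force: [1.9, 0.5, 0.9]
grip_width: 0.0595
gripper_force: 0.0
```

Run:
```python
from h import *
s,p,R,w=st(); print(s['time_s'],p,w,s['grip_width'])
im=optics.get_image('wrist'); optics.get_image('scene'); optics.get_image('side')
for c in ['scene','side','wrist']:
    for t in ['fresh0','done0']:
        for r in spotter.mark_of(t,c): 
            if r['point'][1]>.13: print(c,t,np.round(r['point'],3),round(r['score'],2))
cv2.imwrite('pics/w5.png',im['pixels'])
```

```text
12.625 [0.50893775 0.33890667 0.09146401] 83.96116127702561 0.05946210350205276
scene fresh0 [ 0.47   0.192 -0.002] 0.51
scene done0 [0.54  0.339 0.003] 0.81
side fresh0 [0.466 0.194 0.002] 0.59
side done0 [0.528 0.334 0.005] 0.45
wrist fresh0 [0.468 0.19  0.005] 0.79
wrist done0 [0.54  0.336 0.006] 0.72
```

View pics/w5.png

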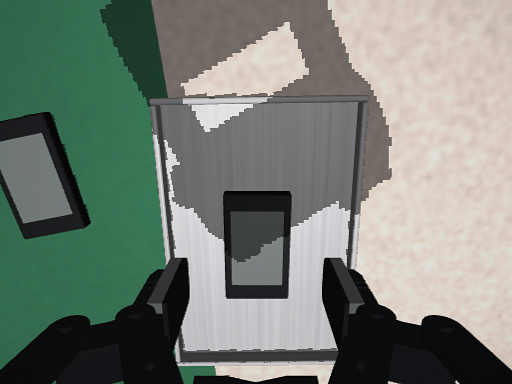

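The pack lies flat inside the tray at (258,245), so the next job is the first fresh pack.

Call:
move_arm:
  series: "0 -3 -4 0 0.4; -1 -8 -6 0 0.4; -2.5 -12 -6 0 0.4; -3.6 -14.7 -6 0 0.4; -3.6 -14.7 -6 0 0.4; -3.6 -14.7 -6 0 0.4"

```text
time_s: 13.82
position: [0.5301, 0.19, 0.1518]
tool_rot: [[-0.994, 0.105, -0.001], [0.105, 0.994, 0.0], [0.001, 0.0, -1.0]]
ft_force: [-0.4, -0.2, 0.1]
grip_width: 0.06
gripper_force: 0.0
```

```bash
cat >> h.py <<'E'
def packs(im,cam='wrist',ztop=.010,thr=.3):
    "poses of flat black packs seen: centre and yaw of long axis (within 90 of the dock's x), from the dark+label outline"
    out=[]
    for r in spotter.cut_out('fresh0',cam):
        if r['score']<thr: continue
        m=r['pixels'].astype(np.uint8); n=m.sum()
        if n<100: continue
        c,_=max(((c,cv2.contourArea(c)) for c in cv2.findContours(m,0,2)[0]),key=lambda a:a[1])
        edge=(c[:,0,0].min()<2)|(c[:,0,0].max()>509)|(c[:,0,1].min()<2)|(c[:,0,1].max()>381)
        col=im['pixels'][m>0].mean(0)
        if col[2]>col[0]+50: continue
        P=onplane(im,c.reshape(-1,2),ztop)[:,:2]
        (cx,cy),(w,h),a=cv2.minAreaRect((P*1000).astype(np.float32))
        if h>w: a+=90
        a=(a+90)%180-90
        out.append((cx/1000,cy/1000,a,max(w,h),min(w,h),bool(edge),r['score']))
    return out
def show(im,cam='wrist',**k):
    o=packs(im,cam,**k)
    for q in o: print('pack',np.round(q[:2],4),'yaw %.1f size %.1f x %.1f edge %s score %.2f'%q[2:])
    return o
E
python3 - <<'E'
from h import *
s,p,R,w=st(); print(s['time_s'],p,w)
im=optics.get_image('wrist')
o=show(im)
for q in o:
    if q[1]>.12:
        a=np.radians(q[2]); g=np.array(q[:2])-.022*np.array([np.cos(a),np.sin(a)]); go(*g,.06,90+q[2]); go(*g,.003,90+q[2])
E
```

```text
13.825 [0.53005131 0.19002186 0.15180289] 83.97609005778958
pack [0.4693 0.1932] yaw 5.2 size 80.8 x 46.4 edge False score 0.88
pack [0.4463 0.0569] yaw -2.0 size 79.8 x 49.6 edge False score 0.82
to [4.47400e-01 1.91200e-01 6.00000e-02 9.51657e+01] shift [ 8.21 -0.78  9.2 ] turn -11.1 rows>= 2.0
to [4.47400e-01 1.91200e-01 3.00000e-03 9.51657e+01] shift [ 8.21 -0.78 14.9 ] turn -11.1 rows>= 2.7
```

Call:
move_arm:
  series: "4 -0.4 4 -5 0.4; 8.2 -0.8 8 -11 0.4; 8.2 -0.8 11 -11 0.4; 8.2 -0.8 13.5 -11 0.4; 8.2 -0.8 14.7 -11 0.4; 8.2 -0.8 14.7 -11 0; 8.2 -0.8 14.7 -11 -0.2; 8.2 -0.8 14.7 -11 -0.2"

```text
time_s: 14.92
position: [0.4484, 0.1902, 0.0059]
tool_rot: [[-0.996, -0.087, 0.001], [-0.087, 0.996, 0.0], [-0.001, 0.0, -1.0]]
ft_force: [-0.2, -0.7, -1.2]
grip_width: 0.0439
gripper_force: 40.8
```

Call:
move_arm:
  series: "0 0 0 0 -0.2; 0 0 0 0 -0.2; 0 0 -2 0 -0.2; 0 0 -4 0 -0.2; 0 0 -4 0 -0.2; 0 0 -4 0 -0.2"

```text
time_s: 15.68
position: [0.4477, 0.19, 0.0447]
tool_rot: [[-0.996, -0.087, -0.001], [-0.087, 0.996, -0.0], [0.001, -0.0, -1.0]]
ft_force: [-0.3, 0.4, -0.2]
grip_width: 0.044
gripper_force: 41.0
```

Run:
```python
from h import *
s,p,R,w=st(); print(s['time_s'],p,w,s['grip_width'],s['gripper_force'])
p=dock(3,-.075); go(*p,.06,83.9); go(*p,.006,83.9)
```

```text
15.675 [0.44765027 0.19004266 0.04467831] 94.96504663109289 0.04401800050975943 41.03461682796478
to [5.921e-01 1.131e-01 6.000e-02 8.390e+01] shift [-13.73  -8.91  -1.54] turn 11.1 rows>= 2.6
to [5.921e-01 1.131e-01 6.000e-03 8.390e+01] shift [-13.73  -8.91   3.86] turn 11.1 rows>= 2.7
```

Call:
move_arm:
  series: "-4 -3 -1.5 5 -0.2; -9 -6 -1.5 10 -0.2; -13.7 -8.9 -1.5 11.1 -0.2; -13.7 -8.9 -1.5 11.1 -0.2; -13.7 -8.9 1 11.1 -0.2; -13.7 -8.9 3.3 11.1 -0.2; -13.7 -8.9 3.3 11.1 -0.2; -13.7 -8.9 3.3 11.1 -0.2"

```text
time_s: 16.68
position: [0.592, 0.1136, 0.0127]
tool_rot: [[-0.994, 0.107, -0.0], [0.107, 0.994, 0.0], [0.0, 0.0, -1.0]]
ft_force: [-0.8, 0.5, -1.0]
grip_width: 0.0438
gripper_force: 41.1
```

Run:
```python
from h import *
s,p,R,w=st(); print(s['time_s'],p,w,s['grip_width'],s['gripper_force'],s['ft_force'])
im=optics.get_image('wrist'); cv2.imwrite('pics/w6.png',im['pixels'])
p=dock(3,-.075); go(*p,.0115,83.9); p=dock(3,-.018); go(*p,.0115,83.9)
print('expected left/right mouth corners px', proj(im,[np.r_[dock(3,0,sy*.0245),.004] for sy in (-1,1)]))
```

```text
16.675 [0.59197204 0.11356359 0.01266118] 83.8862573247359 0.043784185784076536 41.07937753200531 [-0.83679908  0.51889594 -0.99938182]
to [5.921e-01 1.131e-01 1.150e-02 8.390e+01] shift [ 0.   -0.04  0.14] turn -0.0 rows>= 0.0
to [6.488e-01 1.071e-01 1.150e-02 8.390e+01] shift [-5.7  -0.04  0.15] turn -0.0 rows>= 0.9
expected left/right mouth corners px [[210.25126843 384.77612654]
 [298.81305566 384.70512546]]
```

View pics/w6.png

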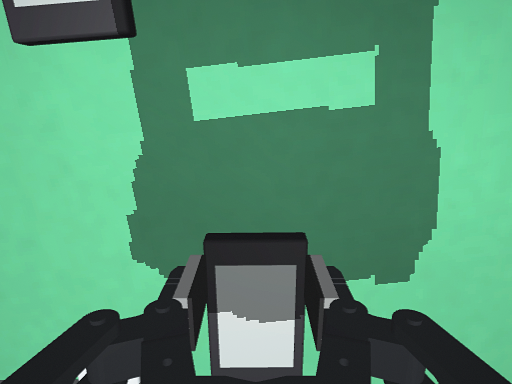

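The pack is square in the grip at (205-307, 235-375), so I'll insert it slowly.

Call:
move_arm:
  series: "-0.8 -0.05 0.1 0 -0.2; -1.6 -0.05 0.1 0 -0.2; -2.4 -0.05 0.1 0 -0.2; -3.2 -0.05 0.1 0 -0.2; -3.2 -0.05 0.1 0 -0.2"

```text
time_s: 17.35
position: [0.6245, 0.1092, 0.0111]
tool_rot: [[-0.994, 0.107, 0.0], [0.107, 0.994, -0.0], [-0.0, 0.0, -1.0]]
ft_force: [-0.8, -0.5, -0.6]
grip_width: 0.0438
gripper_force: 41.1
```

Call:
move_arm:
  series: "-0.8 0 0.1 0 -0.2; -1.6 0 0.2 0 -0.2; -2.2 0 0.3 0 -0.2; -2.6 0 0.3 0 -0.2; -2.6 0 0.3 0 -0.2"

```text
time_s: 17.98
position: [0.6481, 0.1069, 0.009]
tool_rot: [[-0.994, 0.107, -0.005], [0.107, 0.994, 0.0], [0.005, -0.0, -1.0]]
ft_force: [-11.6, 1.1, 11.9]
grip_width: 0.0443
gripper_force: 42.7
```

Call:
move_arm:
  series: "-2.4 0 0.2 0 0.3; -2.4 0 0 0 0.35; -2.4 0 0 0 0.35; -2.4 0 -4 0 0.4; -2.4 0 -10 0 0.4; 2 -1 -14 0 0.4; 7 -3 -14 0 0.4; 9 -5 -14 0 0.4"

```text
time_s: 18.98
position: [0.5531, 0.0666, 0.1492]
tool_rot: [[-0.994, 0.106, 0.001], [0.106, 0.994, -0.0], [-0.001, -0.0, -1.0]]
ft_force: [0.6, -1.1, -0.5]
grip_width: 0.0598
gripper_force: 0.0
```

```bash
cat >> h.py <<'E'
def plan(o,near):
    "hover and grasp shifts for the pack nearest to near"
    q=min(o,key=lambda q:np.hypot(q[0]-near[0],q[1]-near[1])); a=np.radians(q[2])
    g=np.array(q[:2])-.022*np.array([np.cos(a),np.sin(a)]); go(*g,.06,90+q[2]); go(*g,.005,90+q[2])
E
python3 - <<'E'
from h import *
s,p,R,w=st(); print(s['time_s'],p,w,s['grip_width'],s['ft_force'])
im=optics.get_image('wrist'); cv2.imwrite('pics/w7.png',im['pixels'])
plan(show(im),(.446,.057))
E
```

```text
18.975 [0.55305003 0.06655434 0.14917922] 83.91504160995028 0.0598100690184367 [ 0.61491872 -1.05055967 -0.49944788]
pack [0.67  0.101] yaw 1.5 size 88.0 x 37.0 edge False score 0.94
pack [ 0.4506 -0.0647] yaw 19.3 size 80.7 x 48.7 edge False score 0.83
pack [0.4467 0.0553] yaw -1.9 size 79.4 x 45.9 edge True score 0.61
to [4.2470e-01 5.6000e-02 6.0000e-02 8.8119e+01] shift [12.72 -2.33  8.9 ] turn -4.3 rows>= 2.5
to [4.2470e-01 5.6000e-02 5.0000e-03 8.8119e+01] shift [12.72 -2.33 14.4 ] turn -4.3 rows>= 3.1
```

View pics/w7.png

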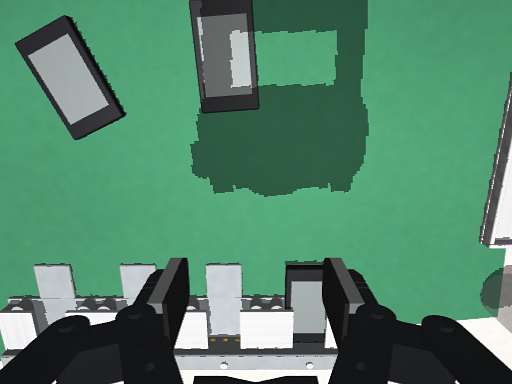

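Bay 3 is loaded: its pack's front edge at row 263 is level with the tongue ends. The next pack is at (225,55).

Call:
move_arm:
  series: "5 -1 3 -2 0.4; 10 -2 6 -4.2 0.4; 12.7 -2.3 9 -4.2 0.4; 12.7 -2.3 12 -4.2 0.4; 12.7 -2.3 14 -4.2 0.4; 12.7 -2.3 14.4 -4.2 0.4; 12.7 -2.3 14.4 -4.2 0; 12.7 -2.3 14.4 -4.2 -0.2"

```text
time_s: 20.08
position: [0.4269, 0.0572, 0.0049]
tool_rot: [[-0.999, 0.034, 0.002], [0.034, 0.999, -0.0], [-0.002, -0.0, -1.0]]
ft_force: [0.8, -1.2, -1.3]
grip_width: 0.0439
gripper_force: 40.7
```

Call:
move_arm:
  series: "0 0 0 0 -0.2; 0 0 0 0 -0.2; 0 0 0 0 -0.2; 0 0 -2 0 -0.2; 0 0 -4 0 -0.2; 0 0 -4 0 -0.2"

```text
time_s: 20.82
position: [0.4267, 0.0572, 0.045]
tool_rot: [[-0.999, 0.034, 0.002], [0.034, 0.999, -0.0], [-0.002, -0.0, -1.0]]
ft_force: [0.8, 0.1, -0.5]
grip_width: 0.0437
gripper_force: 40.9
```

Run:
```python
from h import *
s,p,R,w=st(); print(s['time_s'],p,w,s['grip_width'],s['gripper_force'])
p=dock(2,-.075); go(*p,.06,83.9); go(*p,.0115,83.9)
```

```text
20.825 [0.42671923 0.0571509  0.04499149] 88.06889871661069 0.04367516291624558 40.880337953567505
to [5.836e-01 3.360e-02 6.000e-02 8.390e+01] shift [-15.76  -1.83  -1.46] turn 4.2 rows>= 2.5
to [5.836e-01 3.360e-02 1.150e-02 8.390e+01] shift [-15.75  -1.82   3.39] turn 4.2 rows>= 2.6
```

Call:
move_arm:
  series: "-5 -0.6 -1 2 -0.2; -10 -1.2 -1 4.2 -0.2; -15.8 -1.8 -1 4.2 -0.2; -15.8 -1.8 0 4.2 -0.2; -15.8 -1.8 2 4.2 -0.2; -15.8 -1.8 3.4 4.2 -0.2; -15.8 -1.8 3.4 4.2 -0.2; -15.8 -1.8 3.4 4.2 -0.2"

```text
time_s: 21.82
position: [0.5835, 0.0339, 0.0106]
tool_rot: [[-0.994, 0.107, 0.0], [0.107, 0.994, -0.0], [-0.0, -0.0, -1.0]]
ft_force: [-0.7, 1.0, -0.6]
grip_width: 0.0439
gripper_force: 40.9
```

Run:
```python
from h import *
s,p,R,w=st(); print(s['time_s'],p,w,s['grip_width'],s['gripper_force'])
go(*dock(2,-.045),.0105,83.9); go(*dock(2,-.016),.009,83.9)
```

```text
21.825 [0.58348522 0.0339208  0.01057531] 83.87000133243352 0.0439481058438136 40.890469551086426
to [6.135e-01 3.040e-02 1.050e-02 8.390e+01] shift [-3.02 -0.03  0.01] turn -0.0 rows>= 0.5
to [6.423e-01 2.730e-02 9.000e-03 8.390e+01] shift [-5.92 -0.03  0.16] turn -0.0 rows>= 0.9
```

Call:
move_arm:
  series: "-0.8 0 0 0 -0.2; -1.6 0 0 0 -0.2; -2.4 0 0 0 -0.2; -3.2 0 0 0 -0.2; -4 0 0.1 0 -0.2; -4 0 0.1 0 -0.2"

```text
time_s: 22.58
position: [0.6237, 0.0295, 0.009]
tool_rot: [[-0.994, 0.107, 0.0], [0.107, 0.994, -0.0], [-0.0, -0.0, -1.0]]
ft_force: [-0.0, -0.0, 0.4]
grip_width: 0.0441
gripper_force: 40.9
```

Call:
move_arm:
  series: "-0.8 0 0.1 0 -0.2; -1.6 0 0.1 0 -0.2; -2.1 0 0.1 0 -0.2; -2.1 0 0.1 0 -0.2"

```text
time_s: 23.08
position: [0.6419, 0.0276, 0.0087]
tool_rot: [[-0.994, 0.106, -0.006], [0.106, 0.994, 0.0], [0.006, -0.0, -1.0]]
ft_force: [-14.4, 0.2, 12.6]
grip_width: 0.0443
gripper_force: 42.5
```

Call:
move_arm:
  series: "0.2 0 -0.1 0 0.3; 0.2 0 -0.2 0 0.35; 0.2 0 -0.2 0 0.35; 0.2 0 -4 0 0.4; 0.2 0 -10 0 0.4; 4 -3 -14 0 0.4; 9 -7 -15 0 0.4; 13 -11 -15 0 0.4"

```text
time_s: 24.08
position: [0.502, -0.0688, 0.1593]
tool_rot: [[-0.994, 0.106, 0.002], [0.106, 0.994, -0.001], [-0.003, -0.001, -1.0]]
ft_force: [0.1, -1.0, -0.3]
grip_width: 0.0599
gripper_force: 0.0
```

Call:
move_arm:
  series: "0 0 0 0 0.4; 0 0 0 0 0.4"

```text
time_s: 24.32
position: [0.5038, -0.0682, 0.1585]
tool_rot: [[-0.994, 0.107, 0.001], [0.107, 0.994, -0.0], [-0.001, -0.0, -1.0]]
ft_force: [0.8, 0.5, 0.2]
grip_width: 0.0598
gripper_force: 0.0
```

Run:
```python
from h import *
s,p,R,w=st(); print(s['time_s'],p,w,s['grip_width'],s['ft_force'])
im=optics.get_image('wrist')
plan(show(im),(.451,-.065))
```

```text
24.325 [ 0.50380186 -0.06821963  0.15851971] 83.83600781806331 0.059798604644028884 [0.81696541 0.50265862 0.21784375]
pack [ 0.4564 -0.1815] yaw -12.9 size 81.2 x 49.3 edge False score 0.91
pack [ 0.4506 -0.0664] yaw 19.0 size 79.5 x 46.2 edge False score 0.89
pack [0.6281 0.0447] yaw 55.2 size 26.6 x 14.8 edge False score 0.71
pack [0.6503 0.1072] yaw 83.8 size 51.5 x 44.8 edge False score 0.64
to [ 4.298000e-01 -7.350000e-02  6.000000e-02  1.089715e+02] shift [ 7.32 -1.37  9.81] turn -25.1 rows>= 2.3
to [ 4.298000e-01 -7.350000e-02  5.000000e-03  1.089715e+02] shift [ 7.33 -1.37 15.31] turn -25.1 rows>= 2.7
```

Call:
move_arm:
  series: "3 -0.6 3 -10 0.4; 6 -1.2 6 -20 0.4; 7.3 -1.4 9 -25 0.4; 7.3 -1.4 12 -25 0.4; 7.3 -1.4 14.5 -25 0.4; 7.3 -1.4 15.3 -25 0.4; 7.3 -1.4 15.3 -25 0.4; 7.3 -1.4 15.3 -25 0"

```text
time_s: 25.42
position: [0.4297, -0.0743, 0.0061]
tool_rot: [[-0.946, -0.324, 0.002], [-0.324, 0.946, -0.001], [-0.001, -0.001, -1.0]]
ft_force: [-1.8, 2.4, 18.2]
grip_width: 0.0443
gripper_force: 36.9
```

Call:
move_arm:
  series: "0 0 0 0 -0.2; 0 0 0 0 -0.2; 0 0 0 0 -0.2; 0 0 -2 0 -0.2; 0 0 -4 0 -0.2; 0 0 -4 0 -0.2"

```text
time_s: 26.18
position: [0.4299, -0.0745, 0.0466]
tool_rot: [[-0.946, -0.323, 0.003], [-0.323, 0.946, -0.002], [-0.003, -0.003, -1.0]]
ft_force: [-0.4, 0.0, -0.1]
grip_width: 0.0433
gripper_force: 40.7
```

Run:
```python
from h import *
s,p,R,w=st(); print(s['time_s'],p,w,s['grip_width'],s['gripper_force'],s['q'][5])
p=dock(1,-.075); go(*p,.06,83.9); go(*p,.0105,83.9)
```

```text
26.175 [ 0.42988085 -0.07454931  0.04656078] 108.87208191691094 0.04331194844177051 40.67630410194397 -134.33162619918994
to [ 5.751e-01 -4.600e-02  6.000e-02  8.390e+01] shift [-14.67  -2.    -1.3 ] turn 25.0 rows>= 2.4
to [ 5.751e-01 -4.600e-02  1.050e-02  8.390e+01] shift [-14.66  -1.98   3.65] turn 25.0 rows>= 2.4
```

Call:
move_arm:
  series: "-5 -0.6 -1 9 -0.2; -10 -1.3 -1 18 -0.2; -14.7 -2 -1 25 -0.2; -14.7 -2 0 25 -0.2; -14.7 -2 2 25 -0.2; -14.7 -2 3.5 25 -0.2; -14.7 -2 3.5 25 -0.2; -14.7 -2 3.5 25 -0.2"

```text
time_s: 27.18
position: [0.5744, -0.0457, 0.0103]
tool_rot: [[-0.994, 0.107, -0.0], [0.107, 0.994, -0.0], [0.0, -0.0, -1.0]]
ft_force: [-0.3, 0.2, -0.4]
grip_width: 0.0433
gripper_force: 41.0
```

Run:
```python
from h import *
s,p,R,w=st(); print(s['time_s'],p,w,s['grip_width'],s['gripper_force'],s['ft_force'])
go(*dock(1,-.045),.0115,83.9); go(*dock(1,-.018),.009,83.9)
im=optics.get_image('wrist'); cv2.imwrite('pics/w8.png',im['pixels'])
```

```text
27.175 [ 0.57441316 -0.04573357  0.01032578] 83.86180144306505 0.0433215983053581 41.01551592350006 [-0.30644663  0.1973501  -0.35384742]
to [ 6.05e-01 -4.91e-02  1.15e-02  8.39e+01] shift [-3.07 -0.01 -0.12] turn -0.0 rows>= 0.5
to [ 6.318e-01 -5.200e-02  9.000e-03  8.390e+01] shift [-5.77 -0.01  0.13] turn -0.0 rows>= 0.9
```

View pics/w8.png

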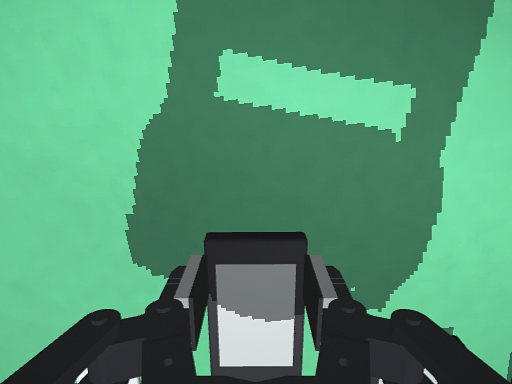

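The pack is square in the grip again, spanning (205-307, 233-375).

Call:
move_arm:
  series: "-0.6 0 -0.1 0 -0.2; -1.6 0 -0.1 0 -0.2; -2.4 0 -0.1 0 -0.2; -3.2 0 -0.1 0 -0.2; -3.9 0 0 0 -0.2; -3.9 0 0 0 -0.2"

```text
time_s: 27.98
position: [0.6142, -0.0499, 0.0105]
tool_rot: [[-0.994, 0.107, 0.001], [0.107, 0.994, -0.0], [-0.001, -0.0, -1.0]]
ft_force: [1.6, -0.5, 0.7]
grip_width: 0.0434
gripper_force: 41.4
```

Call:
move_arm:
  series: "-0.8 0 0.1 0 -0.2; -1.5 0 0.1 0 -0.2; -2.1 0 0.1 0 -0.2; -2.1 0 0.1 0 -0.2"

```text
time_s: 28.48
position: [0.6318, -0.0517, 0.0102]
tool_rot: [[-0.994, 0.106, -0.006], [0.106, 0.994, 0.001], [0.007, -0.0, -1.0]]
ft_force: [-15.3, 1.0, 16.9]
grip_width: 0.0433
gripper_force: 44.9
```

Call:
move_arm:
  series: "0.2 0 -0.1 0 0.3; 0.2 0 -0.2 0 0.35; 0.2 0 -0.2 0 0.35; 0.2 0 -4 0 0.4; 0.2 0 -10 0 0.4; 4 -5 -14 0 0.4; 8 -10 -15 0 0.4; 11.7 -15 -15 0 0.4"

```text
time_s: 29.48
position: [0.5099, -0.1805, 0.1599]
tool_rot: [[-0.994, 0.106, 0.002], [0.106, 0.994, -0.002], [-0.002, -0.001, -1.0]]
ft_force: [1.1, -1.4, -0.5]
grip_width: 0.0602
gripper_force: 0.0
```

Call:
move_arm:
  series: "0 0 0 0 0.4; 0 0 0 0 0.4"

```text
time_s: 29.72
position: [0.5111, -0.1792, 0.1588]
tool_rot: [[-0.994, 0.107, 0.0], [0.107, 0.994, 0.0], [-0.0, 0.0, -1.0]]
ft_force: [-0.1, -0.2, 0.1]
grip_width: 0.0601
gripper_force: 0.0
```

Run:
```python
from h import *
s,p,R,w=st(); print(s['time_s'],p,w,s['grip_width'],s['ft_force'])
im=optics.get_image('wrist')
plan(show(im),(.456,-.18))
```

```text
29.725 [ 0.51105076 -0.17920846  0.15881895] 83.83958349865281 0.06005942789301378 [-0.08402187 -0.16509517  0.10233879]
pack [ 0.4563 -0.183 ] yaw -12.1 size 80.1 x 46.0 edge False score 0.96
pack [ 0.6384 -0.0518] yaw -6.2 size 53.8 x 50.2 edge False score 0.65
pack [0.6612 0.0249] yaw -8.2 size 83.9 x 52.3 edge True score 0.61
to [ 4.34800e-01 -1.78400e-01  6.00000e-02  7.79089e+01] shift [ 7.62 -0.8   9.86] turn 6.0 rows>= 2.0
to [ 4.34800e-01 -1.78400e-01  5.00000e-03  7.79089e+01] shift [ 7.62 -0.8  15.36] turn 6.0 rows>= 2.7
```

Call:
move_arm:
  series: "3 -0.3 3 3 0.4; 6 -0.6 6 6 0.4; 7.6 -0.8 9 6 0.4; 7.6 -0.8 12 6 0.4; 7.6 -0.8 14.5 6 0.4; 7.6 -0.8 15.2 6 0.4; 7.6 -0.8 15.2 6 0.4; 7.6 -0.8 15.2 6 0"

```text
time_s: 30.82
position: [0.4349, -0.1791, 0.0076]
tool_rot: [[-0.978, 0.21, 0.001], [0.21, 0.978, -0.001], [-0.001, -0.0, -1.0]]
ft_force: [0.7, 12.5, 22.1]
grip_width: 0.044
gripper_force: 11.2
```

Call:
move_arm:
  series: "0 0 0 0 -0.2; 0 0 0 0 -0.2; 0 0 0 0 -0.2; 0 0 -2 0 -0.2; 0 0 -4 0 -0.2; 0 0 -4 0 -0.2"

```text
time_s: 31.58
position: [0.4351, -0.1796, 0.0484]
tool_rot: [[-0.978, 0.21, 0.003], [0.21, 0.978, -0.003], [-0.004, -0.002, -1.0]]
ft_force: [0.1, -0.2, -0.4]
grip_width: 0.0341
gripper_force: 0.0
```

Run:
```python
from h import *
s,p,R,w=st(); print(s['time_s'],p,w,s['grip_width'],s['gripper_force'],s['q'][5])
p=dock(0,-.075); go(*p,.0105,83.9)
```

```text
31.575 [ 0.43510795 -0.17958318  0.04836176] 77.87765921301144 0.03411242696096277 0.0 -114.76106278924428
to [ 5.666e-01 -1.255e-01  1.050e-02  8.390e+01] shift [-11.71   8.06   3.82] turn -6.0 rows>= 2.4
```

The grip closed to 34 mm with no force, so the pack isn't held. I'll back off and look.

Call:
move_arm:
  series: "0 0 0 0 0.4; -2 0 -3 0 0.4; -5 0 -8 0 0.4; -7.5 0 -11 0 0.4; -7.5 0 -11 0 0.4; -7.5 0 -11 0 0.4"

```text
time_s: 32.33
position: [0.5066, -0.1944, 0.1552]
tool_rot: [[-0.978, 0.21, -0.003], [0.21, 0.978, 0.002], [0.003, 0.001, -1.0]]
ft_force: [-0.8, -0.2, -0.3]
grip_width: 0.0599
gripper_force: 0.0
```

Run:
```python
from h import *
s,p,R,w=st(); print(s['time_s'],p,w,s['grip_width'],s['ft_force'])
im=optics.get_image('wrist'); cv2.imwrite('pics/w9.png',im['pixels'])
plan(show(im),(.456,-.18))
```

```text
32.325 [ 0.50663152 -0.1943562   0.15515576] 77.86490693823495 0.059851140399555275 [-0.84734277 -0.15828071 -0.27105732]
pack [ 0.6436 -0.0527] yaw -5.7 size 64.9 x 49.9 edge False score 0.98
pack [ 0.4562 -0.1832] yaw -11.7 size 80.3 x 46.8 edge False score 0.75
pack [0.6607 0.0114] yaw 0.4 size 87.2 x 22.4 edge True score 0.67
to [ 4.34700e-01 -1.78700e-01  6.00000e-02  7.82924e+01] shift [7.33 0.01 9.55] turn -0.4 rows>= 1.9
to [ 4.34700e-01 -1.78700e-01  5.00000e-03  7.82924e+01] shift [7.310e+00 1.000e-02 1.505e+01] turn -0.4 rows>= 2.7
```

View pics/w9.png

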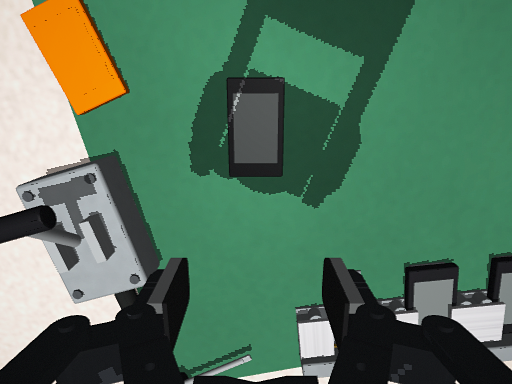

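The pack at (256,127) is flat and hasn't moved, so the grip slipped. I'll try again, slightly lower and with a longer close.

Call:
move_arm:
  series: "3 0 3 0 0.4; 6 0 6 0 0.4; 7.3 0 9 0 0.4; 7.3 0 12 0 0.4; 7.3 0 14.5 0 0.4; 7.3 0 15 0 0.4; 7.3 0 15 0 0.4; 7.3 0 15 0 0.2"

```text
time_s: 33.42
position: [0.4365, -0.1797, 0.0075]
tool_rot: [[-0.978, 0.21, 0.001], [0.21, 0.978, -0.001], [-0.001, -0.001, -1.0]]
ft_force: [0.2, 0.9, 1.0]
grip_width: 0.0512
gripper_force: 0.0
```

Call:
move_arm:
  series: "0 0 0 0 0; 0 0 0 0 -0.2; 0 0 0 0 -0.2; 0 0 0 0 -0.2"

```text
time_s: 33.92
position: [0.4374, -0.1801, 0.0091]
tool_rot: [[-0.978, 0.21, 0.004], [0.21, 0.978, -0.003], [-0.005, -0.002, -1.0]]
ft_force: [-2.1, 2.3, 22.3]
grip_width: 0.0341
gripper_force: 10.8
```

Call:
move_arm:
  series: "0 0 0 0 -0.2; 0 0 -2 0 -0.2; 0 0 -4 0 -0.2; 0 0 -4 0 -0.2"

```text
time_s: 34.42
position: [0.4369, -0.18, 0.0481]
tool_rot: [[-0.978, 0.21, 0.003], [0.21, 0.978, -0.002], [-0.003, -0.002, -1.0]]
ft_force: [0.3, 0.4, -1.2]
grip_width: 0.034
gripper_force: 0.0
```

Run:
```python
from h import *
s,p,R,w=st(); print(s['time_s'],p,w,s['grip_width'],s['gripper_force'],s['q'][5])
p=dock(0,-.075); go(*p,.0105,83.9)
```

```text
34.425 [ 0.4368943  -0.179957    0.04812113] 77.87434090456476 0.03399571967742204 0.0 -114.65782899382002
to [ 5.666e-01 -1.255e-01  1.050e-02  8.390e+01] shift [-11.53   8.05   3.79] turn -6.0 rows>= 2.3
```

The fingertips closed over the top of the pack because they were about 2 mm too high. I'll go lower.

Call:
move_arm:
  series: "0 0 0 0 0.4; 0 0 0 0 0.4; 0 0 2.5 0 0.4; 0 0 4.3 0 0.4; 0 0 4.7 0 0.4; 0 0 4.7 0 0.4"

```text
time_s: 35.17
position: [0.4362, -0.1795, -0.0003]
tool_rot: [[-0.978, 0.21, -0.0], [0.21, 0.978, 0.0], [0.0, 0.0, -1.0]]
ft_force: [-0.8, -0.7, 0.7]
grip_width: 0.0605
gripper_force: 0.0
```

Call:
move_arm:
  series: "0 0 -0.1 0 0.1; 0 0 -0.1 0 0; 0 0 -0.1 0 -0.2; 0 0 -0.1 0 -0.2; 0 0 -0.1 0 -0.2; 0 0 -0.1 0 -0.2"

```text
time_s: 35.92
position: [0.4365, -0.1797, 0.0017]
tool_rot: [[-0.978, 0.21, 0.001], [0.21, 0.978, -0.001], [-0.001, -0.001, -1.0]]
ft_force: [-1.9, 1.6, 4.9]
grip_width: 0.0442
gripper_force: 40.7
```

Call:
move_arm:
  series: "0 0 -1 0 -0.2; 0 0 -2 0 -0.2; 0 0 -4 0 -0.2; 0 0 -4 0 -0.2; 0 0 -4 0 -0.2"

```text
time_s: 36.55
position: [0.4361, -0.1794, 0.0406]
tool_rot: [[-0.978, 0.21, -0.0], [0.21, 0.978, 0.0], [0.0, 0.0, -1.0]]
ft_force: [-0.5, 0.3, -0.8]
grip_width: 0.0447
gripper_force: 41.2
```

Run:
```python
from h import *
s,p,R,w=st(); print(s['time_s'],p,w,s['grip_width'],s['gripper_force'],s['q'][5])
p=dock(0,-.075); go(*p,.0105,83.9)
```

```text
36.55 [ 0.43607586 -0.1793977   0.04061217] 77.86749306507598 0.04465685990920976 41.16583049297333 -114.65798350186462
to [ 5.666e-01 -1.255e-01  1.050e-02  8.390e+01] shift [-11.63   8.01   3.01] turn -6.0 rows>= 2.3
```

Call:
move_arm:
  series: "-4 3 -1.5 -3 -0.2; -8 5.5 -1.5 -6 -0.2; -11.6 8 -1.5 -6 -0.2; -11.6 8 0 -6 -0.2; -11.6 8 2 -6 -0.2; -11.6 8 3.3 -6 -0.2; -11.6 8 3.3 -6 -0.2; -11.6 8 3.3 -6 -0.2"

```text
time_s: 37.55
position: [0.5664, -0.126, 0.0081]
tool_rot: [[-0.994, 0.107, 0.0], [0.107, 0.994, -0.0], [-0.0, -0.0, -1.0]]
ft_force: [0.5, -0.3, -0.3]
grip_width: 0.0441
gripper_force: 41.2
```

Run:
```python
from h import *
s,p,R,w=st(); print(s['time_s'],p,w,s['grip_width'],s['gripper_force'],s['ft_force'])
go(*dock(0,-.035),.0068,83.9); go(*dock(0,-.016),.006,83.9)
im=optics.get_image('wrist'); cv2.imwrite('pics/w10.png',im['pixels'])
```

```text
37.55 [ 0.56640653 -0.12597921  0.00811513] 83.8447706657322 0.044100018265358566 41.16542637348175 [ 0.51159032 -0.3138352  -0.34660743]
to [ 6.064e-01 -1.298e-01  6.800e-03  8.390e+01] shift [-4.02  0.05  0.13] turn -0.1 rows>= 0.6
to [ 6.253e-01 -1.318e-01  6.000e-03  8.390e+01] shift [-5.92  0.06  0.21] turn -0.1 rows>= 0.9
```

View pics/w10.png

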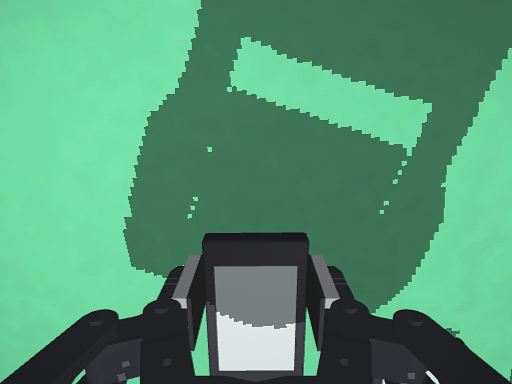

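The pack is straight in the grip at (203-308, 234-378), so I'll insert it into bay 0.

Call:
move_arm:
  series: "-0.8 0.05 0.1 0 -0.2; -1.6 0.05 0.1 0 -0.2; -2.4 0.05 0.1 0 -0.2; -3.2 0.05 0.1 0 -0.2; -4 0.05 0.1 0 -0.2; -4 0.05 0.1 0 -0.2"

```text
time_s: 38.35
position: [0.6068, -0.1295, 0.0067]
tool_rot: [[-0.994, 0.107, 0.0], [0.107, 0.994, -0.0], [-0.0, -0.0, -1.0]]
ft_force: [0.3, -0.2, -0.3]
grip_width: 0.0448
gripper_force: 41.2
```

Call:
move_arm:
  series: "-0.8 0 0.1 0 -0.2; -1.6 0 0.1 0 -0.2; -2.1 0 0.1 0 -0.2; -2.1 0 0.1 0 -0.2"

```text
time_s: 38.85
position: [0.6251, -0.1315, 0.0057]
tool_rot: [[-0.994, 0.107, -0.006], [0.107, 0.994, 0.001], [0.006, 0.0, -1.0]]
ft_force: [-12.1, 0.2, 7.2]
grip_width: 0.0444
gripper_force: 42.0
```

Call:
move_arm:
  series: "0.2 0 -0.1 0 0.3; 0.2 0 -0.1 0 0.35; 0.2 0 -0.1 0 0.35; 0.2 0 -4 0 0.4; 0.2 0 -9 0 0.4; 3 2 -14 0 0.4; 6 5 -18 0 0.4; 10 8 -21 0 0.4"

```text
time_s: 39.85
position: [0.5359, -0.0408, 0.2175]
tool_rot: [[-0.994, 0.107, 0.002], [0.107, 0.994, -0.001], [-0.002, -0.0, -1.0]]
ft_force: [0.6, -0.0, 1.1]
grip_width: 0.0596
gripper_force: 0.0
```

Call:
move_arm:
  series: "2 1.5 -4 0 1; 3.5 2.5 -8 0 1; 3.5 2.5 -8 0 1; 3.5 2.5 -8 0 1"

```text
time_s: 40.35
position: [0.5041, -0.0129, 0.2951]
tool_rot: [[-0.994, 0.107, -0.001], [0.107, 0.994, 0.0], [0.001, 0.0, -1.0]]
ft_force: [0.1, 0.4, -0.2]
grip_width: 0.0853
gripper_force: 0.0
```

Run:
```python
from h import *
s,p,R,w=st(); print(s['time_s'],p,w)
im=optics.get_image('wrist'); np.save('pics/w11.npy',im,allow_pickle=True)
I=im['pixels'][190:330,110:400]; cv2.imwrite('pics/w11.png',cv2.resize(I,None,fx=2.7,fy=2.7,interpolation=cv2.INTER_CUBIC))
for k in range(4): print(k,np.round(proj(im,[np.r_[dock(k,-.036,-.023),.014],np.r_[dock(k,-.036,.023),.014]])*2.7-np.array([110,190])*2.7,0).tolist())
```

```text
40.35 [ 0.50412145 -0.01294918  0.29512638] 83.8651408085222
0 [[134.0, 146.0], [226.0, 145.0]]
1 [[295.0, 145.0], [388.0, 145.0]]
2 [[456.0, 145.0], [549.0, 145.0]]
3 [[618.0, 145.0], [711.0, 145.0]]
```

View pics/w11.png

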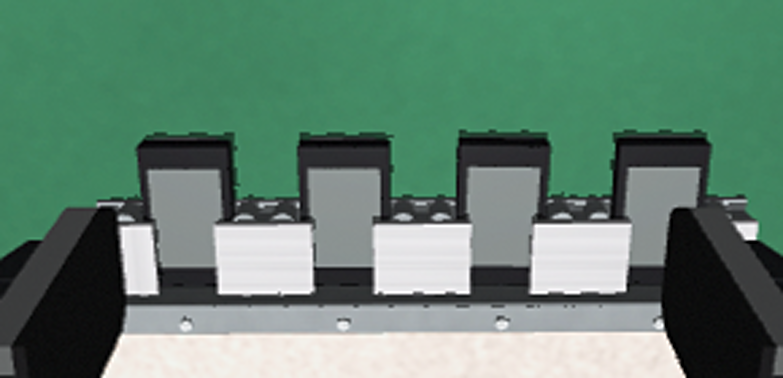

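All four packs sit with their front edges level, at rows 140-142 of the crop. I'll give each a light push with shut fingers to be sure it's home.

Run:
```python
from h import *
p=dock(3,-.075); go(*p,.05,83.9); go(*p,.01,83.9)
```

```text
to [5.921e-01 1.131e-01 5.000e-02 8.390e+01] shift [-7.44 13.48 24.46] turn -0.0 rows>= 4.6
to [5.921e-01 1.131e-01 1.000e-02 8.390e+01] shift [-7.45 13.48 28.46] turn -0.0 rows>= 5.2
```

Call:
move_arm:
  series: "-1.5 3 5 0 -1; -3 6 10 0 -1; -5 9 15 0 -1; -6.5 12 20 0 -1; -7.4 13.5 25 0 -1; -7.4 13.5 27.5 0 -1; -7.4 13.5 28.4 0 -1; -7.4 13.5 28.4 0 -1"

```text
time_s: 41.4
position: [0.5921, 0.1131, 0.0114]
tool_rot: [[-0.994, 0.107, -0.001], [0.107, 0.994, -0.0], [0.001, -0.0, -1.0]]
ft_force: [0.0, 1.0, 0.2]
grip_width: -0.0002
gripper_force: 0.0
```

Call:
move_arm:
  series: "-1.2 0 0 0 -1; -2.4 0 0 0 -1; -2.8 0 0 0 -1; -3 0 0 0 -1; -3 0 0 0 -1"

```text
time_s: 42.02
position: [0.6214, 0.1102, 0.0121]
tool_rot: [[-0.994, 0.107, -0.001], [0.107, 0.994, -0.0], [0.001, -0.0, -1.0]]
ft_force: [-3.4, -0.7, 4.5]
grip_width: -0.0001
gripper_force: 2.9
```

Call:
move_arm:
  series: "0.4 0 0.3 0 -1; 0.4 0 0.4 0 -1; 0 0 0.4 0 -1; -0.3 0 0.4 0 -1; -0.5 0 0.4 0 -1; -0.5 0 0.4 0 -1"

```text
time_s: 42.78
position: [0.6203, 0.1105, 0.0072]
tool_rot: [[-0.994, 0.106, -0.017], [0.106, 0.994, 0.0], [0.017, -0.001, -1.0]]
ft_force: [-28.6, 0.5, 17.9]
grip_width: 0.0
gripper_force: 14.6
```

Call:
move_arm:
  series: "2 0 0 0 -1; 3.2 0 -0.1 0 -1; 3.2 -4 -0.1 0 -1; 3.2 -8 -0.1 0 -1; 1.6 -8 -0.1 0 -1; 0.6 -8 -0.1 0 -1; 0.2 -8 -0.1 0 -1; 0.2 -8 -0.1 0 -1"

```text
time_s: 43.78
position: [0.6119, 0.0307, 0.0082]
tool_rot: [[-0.994, 0.106, -0.012], [0.106, 0.994, -0.0], [0.012, -0.002, -1.0]]
ft_force: [-20.4, -3.9, 11.9]
grip_width: -0.0006
gripper_force: 9.9
```

Call:
move_arm:
  series: "2 0 0 0 -1; 3.2 0 0 0 -1; 3.2 -4 0 0 -1; 3.2 -8 0 0 -1; 1.6 -8 0 0 -1; 0.6 -8 0 0 -1; 0.1 -8 0 0 -1; 0.1 -8 0 0 -1"

```text
time_s: 44.78
position: [0.6039, -0.0483, 0.0083]
tool_rot: [[-0.994, 0.105, -0.008], [0.105, 0.994, 0.0], [0.008, -0.0, -1.0]]
ft_force: [-13.4, -2.4, 7.7]
grip_width: -0.0
gripper_force: 6.6
```

Call:
move_arm:
  series: "2 0 0 0 -1; 3.2 0 0 0 -1; 3.2 -4 0 0 -1; 3.2 -8 0 0 -1; 1.6 -8 0 0 -1; 0.6 -8 0 0 -1; 0.1 -8 0 0 -1; 0.1 -8 0 0 -1"

```text
time_s: 45.78
position: [0.5957, -0.1277, 0.0085]
tool_rot: [[-0.994, 0.105, -0.005], [0.105, 0.994, 0.0], [0.005, -0.0, -1.0]]
ft_force: [-7.4, -1.2, 4.3]
grip_width: 0.0002
gripper_force: 3.8
```

Run:
```python
from h import *
for k in (2,1,0): print(k,np.round(dock(k,-.0466),4))
```

```text
2 [0.6119 0.0306]
1 [ 0.6034 -0.049 ]
0 [ 0.5949 -0.1285]
```

Call:
move_arm:
  series: "-0.3 0 0 0 -1; -0.3 0 0 0 -1; 2 0 0 0 -1; 3.5 0 -2 0 -1; 3.5 0 -8 0 -1; 3.5 0 -14 0 -1; 3.5 0 -19 0 -1; 3.5 0 -19 0 -1"

```text
time_s: 46.78
position: [0.5638, -0.1245, 0.2028]
tool_rot: [[-0.994, 0.106, 0.007], [0.106, 0.994, -0.003], [-0.008, -0.003, -1.0]]
ft_force: [-0.2, -0.6, -1.2]
grip_width: 0.0001
gripper_force: 0.0
```

Run:
```python
from h import *
s,p,R,w=st(); print(s['time_s'],p,w)
optics.get_image('side')
for r in spotter.mark_of('handle_grip','side')[:1]: print(r)
c=np.array([.5107,-.338]); u=np.array([np.cos(.055),np.sin(.055)])
for d,z in [(-.08,.2),(-.08,.09),(.005,.09)]: go(*(c+u*d),z,83.9)
```

```text
46.775 [ 0.56384641 -0.12450556  0.2027697 ] 83.94168284316751
{'point': [0.4763, -0.337, 0.0929], 'score': 0.68}
to [ 0.4308 -0.3424  0.2    83.9   ] shift [ 10.76 -23.1   -0.15] turn 0.0 rows>= 4.1
to [ 0.4308 -0.3424  0.09   83.9   ] shift [ 10.76 -23.1   10.85] turn 0.0 rows>= 4.4
to [ 0.5157 -0.3377  0.09   83.9   ] shift [  2.37 -21.74  10.85] turn 0.0 rows>= 3.9
```

Call:
move_arm:
  series: "2.2 -4.6 0 0 -1; 4.4 -9.2 0 0 -1; 6.6 -13.9 0 0 -1; 8.8 -18.5 0 0 -1; 10.8 -23.1 0 0 -1; 10.8 -23.1 0 0 -1; 10.8 -23.1 5 0 -1; 10.8 -23.1 10.8 0 -1"

```text
time_s: 47.88
position: [0.4307, -0.3419, 0.089]
tool_rot: [[-0.994, 0.106, 0.0], [0.106, 0.994, 0.0], [-0.0, 0.0, -1.0]]
ft_force: [1.5, -0.6, -1.1]
grip_width: -0.0002
gripper_force: 0.0
```

Call:
move_arm:
  series: "0 0 0 0 -1; -1.6 0.3 0 0 -1; -3.2 0.6 0 0 -1; -4.8 0.9 0 0 -1; -6.4 1.1 0 0 -1; -8 1.3 0 0 -1; -8.8 1.4 0 0 -1; -8.8 1.4 0 0 -1"

```text
time_s: 48.88
position: [0.5201, -0.3382, 0.0909]
tool_rot: [[-0.994, 0.106, 0.0], [0.106, 0.994, -0.0], [-0.0, -0.0, -1.0]]
ft_force: [-0.9, 0.7, 0.2]
grip_width: -0.0
gripper_force: 0.0
```

Call:
move_arm:
  series: "0 0 -6 0 -1; 0 0 -12 0 -1; 0 0 -18 0 -1; 0 0 -18 0 -1"

```text
time_s: 49.38
position: [0.5201, -0.3392, 0.2762]
tool_rot: [[-0.994, 0.107, 0.007], [0.107, 0.994, -0.007], [-0.008, -0.006, -1.0]]
ft_force: [0.5, -0.9, -0.8]
grip_width: 0.0
gripper_force: 0.0
```

Run:
```python
from h import *
s,p,R,w=st(); print(s['time_s'],p,w)
for c in ['scene','side','wrist']:
    im=optics.get_image(c)
    for t in ['handle_grip','done0','driver','flux']:
        for r in spotter.mark_of(t,c): print(c,t,np.round(r['point'],3),round(r['score'],2))
    if c=='scene': cv2.imwrite('pics/s12.png',im['pixels'])
```

```text
49.375 [ 0.52006172 -0.33923174  0.276229  ] 83.84956916145718
scene done0 [0.537 0.339 0.005] 0.59
scene driver [ 0.695 -0.31  -0.004] 0.77
scene flux [ 0.683  0.292 -0.002] 0.85
side done0 [0.533 0.331 0.005] 0.64
side driver [ 0.689 -0.309 -0.   ] 0.64
side flux [ 0.683  0.294 -0.001] 0.52
wrist handle_grip [ 0.543 -0.335  0.096] 0.69
wrist driver [ 0.693 -0.308  0.   ] 0.58
```

View pics/s12.png

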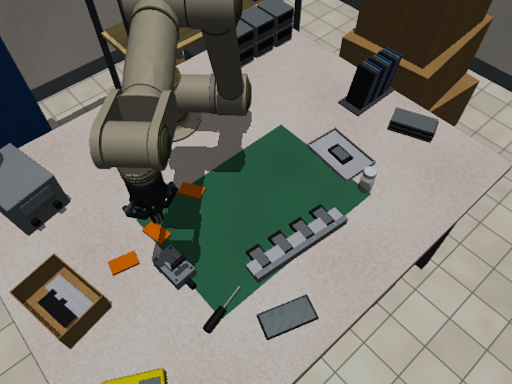

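The scene shows four packs in the dock between (258,258) and (322,212) and the charged pack in the tray at (342,152). The handle is on, with the grip at x=0.543 and (190,283), and the driver and jar haven't moved. I'm handing in.

```bash
python3 -c "
from rig import order
print(order.close_job())"
```

```text
the job is handed in; nothing more can be done
None
```

The job is handed in: I threw the isolator off first, laid the one charged pack flat in the tray, pushed all four fresh packs home in bays 0–3 and threw the handle back on, leaving the screwdriver and jar untouched; the hand-in returned no verdict.

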